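Hold a flow cell against its sprung contact plate

TASK

Take the white shipping block out of the opened detector's bed and leave it in the grey tray, then lay the metal flow-cell cartridge flat in the bed between the guides, its round nose towards the sprung contact plate, and push it against the plate until the plate's front face is level with the fronts of the two index posts, halfway along its travel (about 8 N), never driving the plate to its end stop. Keep it pressed there, steady, for two seconds, and finish while still holding it like that: a colleague will then put in the screws. Do not disturb the other things on the table.

Things in the scene. Friction and masses are not known exactly. Their poses are not given: they have to be found in the camera images.
- bench: Opened detector's optical bench, fixed to the table: grey base plate 240 x 120 x 12 mm. Origin: centre of its underside; +x along the bed towards the contact plate (push direction), z up. Parts along x: bed with guides -115 to 20 mm, free contact plate 30 to 38 mm, index posts 42 to 50 mm, grey wall (100 mm wide, top at z = 62 mm) 90 to 106 mm. Place and yaw vary.
- bed (a point): Point on the bed's surface (top of the base plate) on its centre line, at x = -47.5, y = 0, z = 12 mm in the bench's frame, midway along the two low aluminium guides. These run along x, 135 mm long, 8 mm tall above the bed, 7 mm thick, 52 mm apart inside.
- index (a point): Midpoint between the front faces of the two steel index posts (8 mm square, tops 52 mm above the bench's underside, at y = -42 and +42 mm): x = 42, y = 0, z = 36.5 mm in the bench's frame, where the plate's front face is at half travel.
- plate (a joint): Travel of the sprung contact plate along the bench's +x, in m: 0 when free, 0.012 when its front is level with the fronts of the index posts, 0.024 at its end stop. Spring 0.65 N per mm, no preload or friction: 7.8 N at 0.012. It springs back when let go.
- plate_face (a point): Centre of the contact plate's front face, which looks along the bench's -x and moves with the plate. The plate is aluminium, 64 mm wide, 44 mm tall, 8 mm thick; this point is 36.5 mm above the bench's underside.
- cartridge: The flow-cell cartridge: aluminium block 80 (x) x 40 (y) x 50 (z) mm, 0.2 to 0.5 kg, standing on the table. Origin at the centre of its underside, z up. A dark round nose, 28 mm across, stands 10 mm out of its +x end, at mid height; two small upright tube fittings 14 mm tall stand on top near the other end, at x = -30 mm. Grip it across its 40 mm width.
- nose (a point): Middle of the front of the cartridge's nose: 50 mm ahead of the cartridge's origin along its +x, 25 mm up.
- block: White plastic shipping block, about 0.1 kg, lying in the bed between the guides, lined up with the bench. Origin at the centre of its underside, z up. Foot 60 (x) x 44 (y) x 22 mm; on it a narrower rib 44 (x) x 26 (y) mm rises to 55 mm above the underside, to grip across y.
- tray: Grey open plastic tray, fixed, 160 (x) x 120 (y) x 35 mm tall, walls and floor 4 mm thick. Origin at the centre of its underside.
- solvent: Bystander: amber glass solvent bottle with a cap, 86 mm across, 190 mm tall. To be left alone.
- beaker: Bystander: open glass beaker, 72 mm across, 90 mm tall. To be left alone.
- driver: Bystander: screwdriver lying on the table. To be left alone.
- spanner: Bystander: spanner lying on the table. To be left alone.
- lamp: Bystander: spare steel lamp standing on its 44 mm flange, 62 mm tall. To be left alone.
- dish: Bystander: small steel dish of screws, 68 mm across, 16 mm tall. To be left alone.
Things that resemble listed ones, but are neither listed nor needed, are in the scene too. Leave any green, purple or turquoise look-alike of the block alone.

How it is judged:
By the outcome, as a careful person would: the job done as asked, in the order asked, and still so for the second after the job is handed in, while the arm keeps its last pose, push and grip.
It also fails if it takes over 61 s, if anything falls off the work surface, if the arm or the gripper's body presses on something with over 40 N, if the wrist force passes 120 N, or if a joint passes its speed limit or range.

ROBOT

A 7-joint arm with a two-finger parallel gripper is mounted at the origin on the work surface. World frame = base frame: x ahead of the robot, y to its left, z up, the work surface at z = 0. Lengths are in m, angles in degrees, forces in N, time in s.
With the tool pointing down it reaches from about 0.425 to 0.825 m from the base axis. Payload 3.6 kg.
Tool frame: the origin (TCP) lies on the mounting face of the last link; the fingertips stand 173 mm ahead of it and the grasp point (between the pads) lies 155 mm ahead of it; z points along the fingers, y is the line along which they close (so a half turn about z gives the same grasp; the last joint's range is limited). The gripper opens to 85 mm and grips with 20 to 120 N. Pads are 22 mm wide; open, the fingers measure 114 mm over their backs; the gripper's body (76 mm by 85 mm) begins 54 mm behind the grasp point. The pads swing forward as they close: fully open they stand 13 mm farther back than shut.
Start: joints at [75.258, 35.231, -0.722, 81.555, 0.464, 63.22, -2.315], TCP at [0.149, -0.633, 0.405] pointing down, gripper open.
Joint ranges: [-178.69, 178.69], [-17.37, 117.87], [-77.05, 75.6], [15.02, 138.74], [-78.02, 258.01], [0.78, 113.62], [-162.83, 162.83]. Speed limits (degrees/s): [159.86, 159.86, 180, 180, 180, 180, 180].

INTERFACE

Orientations are given as a 3x3 rotation matrix whose columns are the frame's x, y, z axes.
In Python, from cell import robot gives the robot as it stands. Calls block until the motion is done:
- robot.movep(position, orientation): joint-space move of the TCP to a pose.
- robot.move_linear(position, rot=None, velocity=0.15, f_stop=None): straight line of the TCP; rot=None keeps the orientation; velocity is the mean speed in m/s. With f_stop (N) it stops when the force on the tool has changed by that much, and returns True; else False.
- robot.goto_joints(angles): joint-space move.
- robot.grip(opening, grip_force=None): opening from 0.0 (shut) to 1.0 (fully open); grip_force is the grip in N (None keeps the last); returns when the fingers have stopped.
- robot.dwell(seconds).
- robot.ik(position, orientation): joint angles nearest the present ones, or None.
- robot.observe(): the state.
- robot.get_image(name): name is "side" or "top" or "wrist"; returns the picture (480x640x3 uint8, red, green, blue); there is no depth.
- robot.camera_params(name): a dict with "intrinsics" (3x3 intrinsics, pixels), "view" (4x4, takes a point from world to camera coordinates); the wrist camera has in their place "hand_eye" (4x4, takes a point from camera to tool coordinates, whose origin is the TCP and whose axes are the flange's). Camera axes: x right, y up, looking along -z (the intrinsics and any distortion apply to the point x, -y, -z); pixel columns grow to the right and rows downward; lengths in m; the calibration is good to about 2 mm. The wrist camera is an equidistant fisheye: a pixel r from the principal point sees the ray r / f radians off the axis. A picture is of the moment at which its call begins: read the wrist's pose just before it. camera_params takes no time and is no camera call.
A pose or a line that the arm cannot do raises robot.PlanningError and nothing moves.
- robot.job_done(): hands the job in; it is judged then, once.
Trained networks look in the newest picture that a camera, given by its name, has taken for a name from the list of things; names that differ only in an ending like _2 or _b are one class to them, and where a whole thing is asked for, a point or a joint stands for the part that bears it (a point fixed in the world has none). Each returns a list of dicts, best first, with "confidence" (0 to 1); they miss things now and then, are a little off and sometimes report something else, mostly with a low value. They report only what shows in the picture. A call takes as long as a camera call. They do not tell look-alikes from the thing itself.
- robot.search_frame(thing, camera): "centre" ([x, y, z] in m, in world coordinates, good to about 4 mm: the middle of the surface that is visible of it).
- robot.silhouettes(thing, camera): "mask" (480x640 bool, what is visible of it).
- robot.pinpoint(thing, camera): "centre" ([x, y, z] in m, in world coordinates, good to about 4 mm: a listed point, or the origin of a listed thing).
The state is a dict: "t": time; "q": joint angles; "joint_velocities": joint speeds; "joint_efforts": joint torques, N m; "ee_pos": TCP position; "orientation": TCP orientation; "ft_force": force on the tool from outside, world axes, zero at the start; "moment": the same for the moment, N m; "opening": opening from 0.0 (shut) to 1.0 (fully open); "grasp_force": force on a finger pad.
Only numpy, scipy, OpenCV 4.12 (cv2) and the standard library are available. Lean on these libraries where they do the work, as an engineer would, in place of code of your own. Each camera call takes 0.05 s, during which the arm holds its last target. There are 200 camera calls.

## Working session

There is one attempt and no reset: what is moved stays moved. The work goes in short steps, each a Python script; the robot and the scene stay as the last script left them, time stands still between calls to the robot, and variables do not carry over. Pictures are saved under pics/ and viewed, at most 10 in all, crops included, and the job is handed in when it is done.

```bash
ls; mkdir -p pics
python3 - <<'E'
from cell import robot
import cv2, numpy as np
for c in ("top","side"):
    im=robot.get_image(c); cv2.imwrite(f"pics/{c}0.png",im[:,:,::-1]); 
    for t in ("bench","bed","index","plate_face","cartridge","nose","block","tray"):
        for d in robot.pinpoint(t,c): print(c,t,np.round(d["centre"],4),round(d["confidence"],2))
    p=robot.camera_params(c); print({k:np.round(v,4).tolist() if not isinstance(v,str) else v for k,v in p.items()})
print(robot.observe())
E
```

```text
pics
top bench [ 0.5675 -0.0294  0.0014] 0.75
top bed [0.5704 0.0157 0.0085] 0.6
top index [ 0.5769 -0.0787  0.0395] 0.78
top plate_face [ 0.572  -0.0604  0.037 ] 0.54
top plate_face [0.4378 0.2574 0.024 ] 0.41
top cartridge [ 0.473   0.2922 -0.0023] 0.87
top nose [0.4368 0.2577 0.0232] 0.94
top block [ 0.4245 -0.0294 -0.0029] 0.83
top block [0.5781 0.1732 0.0019] 0.8
top block [ 0.7063  0.0354 -0.002 ] 0.63
top block [0.4686 0.1627 0.0009] 0.58
top block [0.5612 0.0367 0.0125] 0.56
top tray [ 0.4797 -0.2881  0.0042] 0.8
top tray [ 0.5752 -0.0625  0.0356] 0.52
{'intrinsics': [[444.6292, 0.0, 317.4187], [0.0, 444.6292, 232.497], [0.0, 0.0, 1.0]], 'view': [[0.0009, -0.9998, -0.0187, -0.0678], [0.9882, -0.002, 0.1532, -0.5453], [-0.1532, -0.0186, 0.988, -1.0269], [0.0, 0.0, 0.0, 1.0]]}
side bench [ 0.5732 -0.0287  0.0037] 0.66
side bed [0.5688 0.0164 0.0135] 0.73
side index [ 0.5694 -0.0721  0.0355] 0.97
side plate_face [ 0.5743 -0.0626  0.0377] 0.84
side plate_face [ 0.5696 -0.0746  0.0356] 0.47
side cartridge [4.697e-01 2.964e-01 4.000e-04] 0.55
side nose [0.4343 0.2565 0.0275] 0.82
s
[... 601 characters left out ...]
oint_velocities': array([-0.02079369,  0.01292464,  0.06070798, -0.02468588, -0.03037814,
        0.03595922,  0.03467216]), 'joint_efforts': array([-4.19366152e-04, -4.69100976e+01,  2.59041153e-01, -1.71344072e+01,
        1.01059358e-02,  1.69171384e-03,  5.92400028e-06]), 'ee_pos': array([ 0.14869972, -0.63273546,  0.40472216]), 'orientation': array([[ 9.73475731e-01,  2.28790301e-01, -2.83688742e-08],
       [ 2.28790300e-01, -9.73475730e-01,  4.56275244e-05],
       [ 1.04115186e-05, -4.44237782e-05, -9.99999999e-01]]), 'ft_force': array([-0.04582993, -0.53425605, -1.25154326]), 'moment': array([ 0.00440117,  0.01142555, -0.01550471]), 'grasp_force': 0.0, 'opening': 0.9990012299983363}
```

View pics/top0.png

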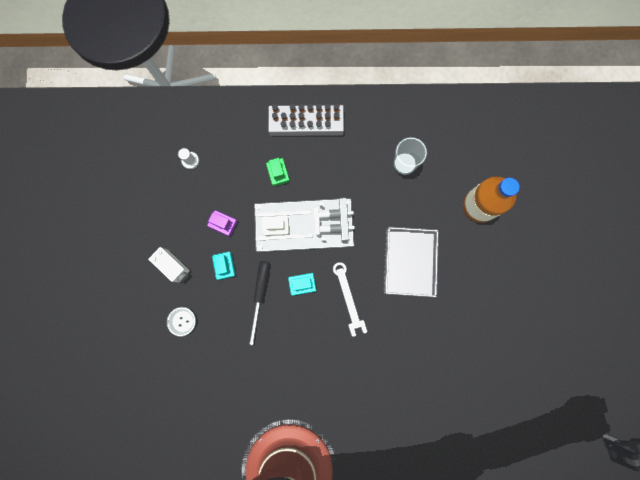

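View pics/side0.png

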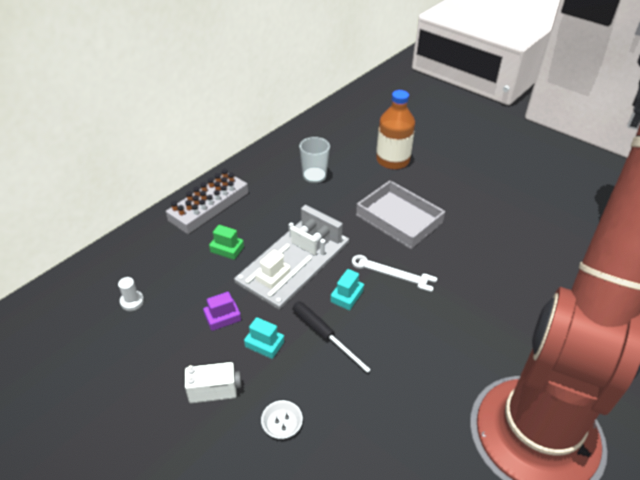

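The white block in the bed is at top (273,226) and side (272,265). The look-alikes in the top picture are green (278,171), purple (222,223) and turquoise (223,265) and (302,284). Only the white one is in the bed between the guides, so it is the one meant. The cartridge is at top (169,265) with its nose at the lower right, and the tray is at (411,262). Next I take a wrist view from above, rectified to metric scale, which also gives the confirming crop.

```bash
cat > h.py <<'E'
from cell import robot
import cv2, numpy as np
def down(yaw_y):  # tool pointing down, tool y at world yaw (deg)
    a=np.radians(yaw_y); y=np.array([np.cos(a),np.sin(a),0]); z=np.array([0,0,-1.])
    return np.column_stack([np.cross(y,z),y,z])
def shot():
    s=robot.observe(); return s, robot.get_image("wrist")
def project(P,s):
    p=robot.camera_params("wrist"); K=np.array(p["intrinsics"]); H=np.array(p["hand_eye"])
    t=(P-s["ee_pos"])@s["orientation"]; c=(t-H[:3,3])@H[:3,:3]; c=c*[1,-1,-1]
    r=np.linalg.norm(c[...,:2],axis=-1); th=np.arctan2(r,c[...,2]); k=np.where(r>1e-9,th/np.maximum(r,1e-9),0)
    return np.stack([K[0,0]*k*c[...,0]+K[0,2],K[1,1]*k*c[...,1]+K[1,2]],-1)
def ortho(im,s,c,z,w,h,mm=0.5):
    """virtual overhead picture of plane z: image right = -y, up = +x, mm per px"""
    j,i=np.meshgrid(np.arange(w),np.arange(h)); m=mm/1000
    P=np.stack([c[0]-(i-h/2)*m,c[1]-(j-w/2)*m,np.full(i.shape,z)],-1)
    q=project(P,s).astype(np.float32)
    return cv2.remap(im,q[...,0],q[...,1],cv2.INTER_LINEAR)
def px2w(u,v,c,w,h,mm=0.5): return np.array([c[0]-(v-h/2)*mm/1000,c[1]-(u-w/2)*mm/1000])
E
python3 - <<'E'
from h import *
print(robot.camera_params("wrist"))
for pos,yaw in (([.57,-.02,.40],2.4),([.57,-.02,.40],182.4),([.47,.294,.35],-44),([.47,.294,.35],136)):
    q=robot.ik(pos,down(yaw)); print(yaw,None if q is None else np.round(q,0))
q=[robot.ik([.57,-.02,.40],down(y)) for y in (2.4,182.4)]
y=min((abs(a[6]),yy) for a,yy in zip(q,(2.4,182.4)) if a is not None)[1]
robot.movep([.57,-.02,.40],down(y)); s,im=shot()
cv2.imwrite("pics/w1raw.png",im[:,:,::-1])
cv2.imwrite("pics/w1.png",ortho(im,s,(.57,-.03),.012,640,400)[:,:,::-1])
np.savez("w1.npz",im=im,p=s["ee_pos"],R=s["orientation"])
for t in ("bench","bed","index","plate_face","block"):
    for d in robot.pinpoint(t,"wrist"): print(t,np.round(d["centre"],4),round(d["confidence"],2))
print(y,s["t"],s["ee_pos"],s["q"])
E
```

```text
{'intrinsics': array([[371.64829954,   0.        , 319.84256789],
       [  0.        , 371.64829954, 236.85363677],
       [  0.        ,   0.        ,   1.        ]]), 'hand_eye': array([[ 1.29961078e-03,  9.55603196e-01,  2.94653766e-01,
         7.48579958e-02],
       [ 9.99998556e-01, -1.56451289e-03,  6.63302631e-04,
         6.17572158e-04],
       [ 1.09484373e-03,  2.94652479e-01, -9.55603850e-01,
         3.12708635e-02],
       [ 0.00000000e+00,  0.00000000e+00,  0.00000000e+00,
         1.00000000e+00]])}
2.4 [ 18.  31. -29.  95.  17.  59. -14.]
182.4 [ -36.   42.   65.   97.  -41.   68. -138.]
-44 [  -6.   37.  -46.  101.   32.   56. -109.]
136 [  3.  45. -66. 101.  45.  66.  59.]
bench [ 0.5661 -0.0316  0.0011] 0.73
bed [0.5699 0.0231 0.0156] 0.85
bed [0.5634 0.0411 0.0089] 0.63
index [ 0.5712 -0.0734  0.0363] 0.6
plate_face [ 0.5741 -0.0599  0.0338] 0.65
block [ 0.4219 -0.0256 -0.0053] 0.98
block [0.5621 0.0401 0.0123] 0.75
block [ 0.5735  0.1709 -0.0009] 0.74
block [0.7033 0.0361 0.0012] 0.67
block [ 0.4708  0.165  -0.0016] 0.64
2.4 3.525 [ 0.5700934  -0.02141842  0.39984095] [ 18.42405229  30.80764269 -29.13857838  94.94945646  17.02306841
  58.70662129 -13.94622004]
```

View pics/w1.png

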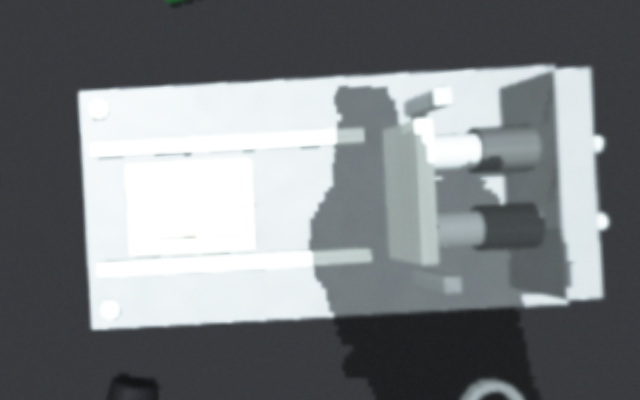

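Run:
```python
import cv2,numpy as np
im=cv2.imread("pics/side0.png")
cv2.imwrite("pics/crop1.png",cv2.resize(im[195:315,225:385],None,fx=4,fy=4,interpolation=cv2.INTER_CUBIC))
```

```text
(no output)
```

View pics/crop1.png

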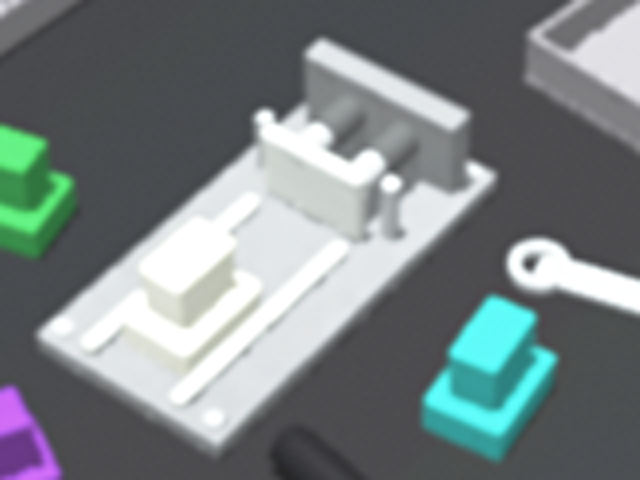

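The crop shows the white block in the bed between the guides at crop (190,290), with the green, purple and turquoise look-alikes outside it. From the rectified picture (base left corners (79,92) and (92,329)), the bench origin is about (0.571,-0.033), with +x at yaw -86.9°. The block is at about (0.5675,0.036).

```bash
cat >> h.py <<'E'
BY=3.13; B=np.array([.5713,-.0326,0]); a=np.radians(BY); BX=np.array([np.sin(a),-np.cos(a),0]); 
def tcp(p,g): return [p[0],p[1],g+.155]   # TCP for grasp point height g
E
python3 - <<'E'
from h import *
R=down(BY); b=(.5675,.036); T=(.482,-.288)
robot.grip(.65)
robot.movep(tcp(b,.13),R)
robot.move_linear(tcp(b,.056),R,velocity=.08)
robot.grip(0,40); s=robot.observe(); print(s["t"],s["opening"],s["grasp_force"],s["ee_pos"])
if s["opening"]<.2: raise SystemExit("missed")
robot.move_linear(tcp(b,.18),R,velocity=.15)
robot.movep(tcp(T,.18),R); s=robot.observe(); print(s["t"],s["opening"],s["grasp_force"])
s,im=shot(); cv2.imwrite("pics/w2.png",ortho(im,s,T,.02,640,480)[:,:,::-1])
print(robot.move_linear(tcp(T,.044+.006),R,velocity=.1,f_stop=6))
robot.grip(.6); s=robot.observe(); print(s["t"],s["opening"],s["ee_pos"])
robot.move_linear(tcp(T,.2),R,velocity=.2)
for c in("wrist","top"):
    robot.get_image(c)
    for t in("block","tray"): print(c,t,[(np.round(d["centre"],3),round(d["confidence"],2)) for d in robot.pinpoint(t,c)])
C=(.4715,.294)
for y in (-44,136):
    q=robot.ik([*C,.38],down(y)); print(y,None if q is None else np.round(q))
E
```

```text
6.25 0.2970219280891686 40.59183418750763 [0.56780136 0.0360979  0.21159508]
8.4917 0.2965462645491956 40.13288140296936
False
10.3583 0.6018015314283435 [ 0.48207529 -0.28804706  0.20529208]
wrist block [(array([ 0.48 , -0.284,  0.002]), 0.82)]
wrist tray []
top block [(array([ 0.704,  0.038, -0.002]), 0.87), (array([ 0.478, -0.29 ,  0.004]), 0.75), (array([0.576, 0.173, 0.001]), 0.62), (array([0.471, 0.163, 0.002]), 0.61), (array([ 0.424, -0.031,  0.   ]), 0.55), (array([0.383, 0.078, 0.002]), 0.28)]
top tray [(array([ 0.482, -0.291,  0.002]), 0.65), (array([ 0.731, -0.29 ,  0.001]), 0.52)]
-44 [-20.  30. -22.  99.  13.  54. -91.]
136 [  3.  43. -66.  98.  42.  68.  62.]
```

Run:
```python
from h import *
C=(.4715,.294); R=down(-44)
# view with the camera centred: tool x offset
p=np.array([*C,.36])-R[:,0]*.13; p[2]=.36
try: robot.movep(p,R)
except robot.PlanningError: print("alt"); robot.movep([*C,.40],R)
s,im=shot(); np.savez("w3.npz",im=im,p=s["ee_pos"],R=s["orientation"])
o=ortho(im,s,C,.05,560,560,.25)
cv2.imwrite("pics/w3.png",o[:,:,::-1])
for t in("cartridge","nose"): print(t,[(np.round(d["centre"],4),round(d["confidence"],2)) for d in robot.pinpoint(t,"wrist")])
print(s["t"],s["ee_pos"],np.round(s["q"]))
H=np.array(robot.camera_params("wrist")["hand_eye"]); print("cam",s["ee_pos"]+s["orientation"]@H[:3,3])
```

```text
cartridge [(array([ 0.474 ,  0.2917, -0.0008]), 0.89)]
nose [(array([0.44  , 0.2512, 0.0251]), 0.63)]
13.375 [0.38174306 0.19989102 0.35997317] [-12.  21. -24. 119.  13.  42. -89.]
cam [0.4338545  0.2532619  0.32870297]
```

View pics/w3.png

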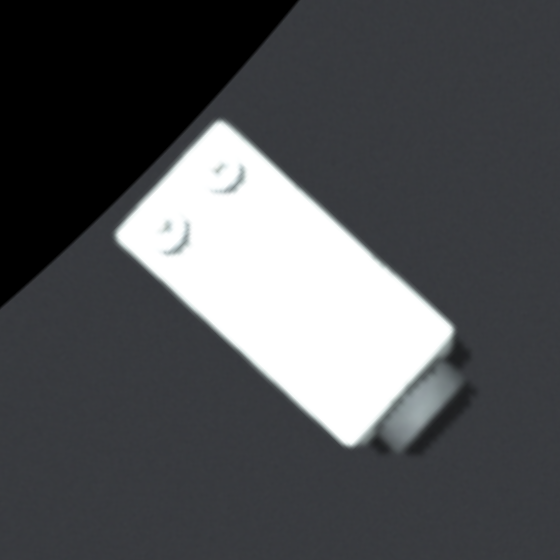

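Run:
```python
from h import *
C=(.4715,.2938); R=down(-41.9); RB=down(BY)
robot.grip(1.0)
robot.movep(tcp(C,.13),R)
print(robot.move_linear(tcp(C,.032),R,velocity=.08,f_stop=10))
robot.grip(0,70); s=robot.observe(); print(s["t"],s["opening"],s["grasp_force"],s["ee_pos"])
if s["opening"]<.35: raise SystemExit("missed")
z0=s["ee_pos"][2]
robot.move_linear(tcp(C,.17),R,velocity=.15)
P=B+BX*(-.035)
robot.movep(tcp(P,.17),RB); s=robot.observe(); f0=s["ft_force"]; print(s["t"],s["opening"],s["grasp_force"],f0)
robot.move_linear([P[0],P[1],z0+.012+.012],RB,velocity=.15)
s=robot.observe();print(s["ft_force"])
print(robot.move_linear([P[0],P[1],z0+.012-.002],RB,velocity=.015,f_stop=2.5))
s=robot.observe(); print(s["t"],s["ee_pos"],z0,s["ft_force"],np.round(s["q"]))
s,im=shot(); top=robot.get_image("top"); sd=robot.get_image("side")
o=ortho(im,s,(.57,-.03),.062,640,400)
cv2.imwrite("pics/w4.png",np.vstack([o[:,:,::-1][:300],cv2.resize(sd[195:315,225:385,::-1],(400,300)).repeat(1,0) if 0 else np.hstack([cv2.resize(sd[195:315,225:385,::-1],(400,300)),cv2.resize(top[180:270,240:312,::-1],(240,300))])]))
```

```text
False
16.4833 0.45885167532308196 72.11885690689087 [0.47167638 0.29389347 0.18739614]
18.725 0.4569226158923546 71.09061598777771 [-0.43030636  0.19912341 -5.09100437]
[ 0.32314846 -0.33880368 -3.48964801]
True
20.3833 [0.56932508 0.00230831 0.19942274] 0.1873961383681504 [ 0.23865469 -0.21261504  5.96852414] [ 16.  47. -30. 105.  37.  38. -33.]
```

View pics/w4.png

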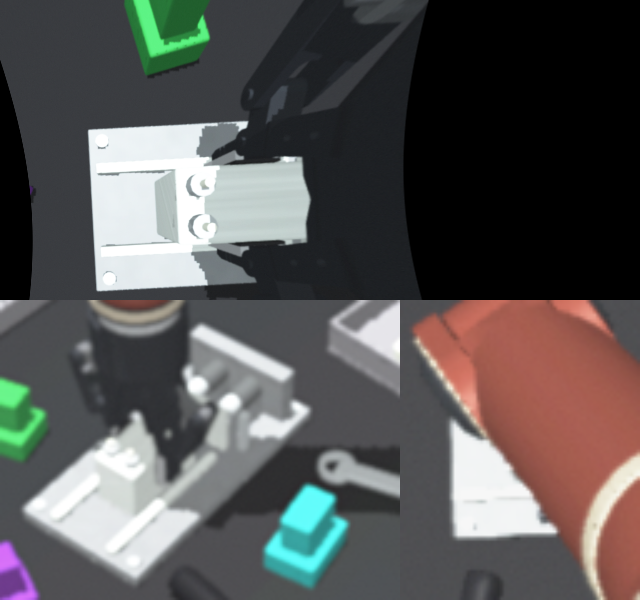

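```bash
cat >> h.py <<'E'
def rd(n=8):
    F=[];p=[]
    for _ in range(n):
        robot.dwell(.04); s=robot.observe(); F.append(s["ft_force"]); p.append(s["ee_pos"])
    F=np.mean(F,0); p=np.mean(p,0); return s["t"],-F@BX,F[2],(p-B)@BX*1000,p[2],np.std(np.array(p),0)
def show(tag): r=rd(); print(tag,"t%.1f push %.2f fz %.2f bx %.2fmm z %.4f"%r[:5]); return r
E
python3 - <<'E'
from h import *
RB=down(BY); z=.1996
def to(x,v=.02): robot.move_linear([*(B+BX*x)[:2],z],RB,velocity=v)
show("rest")
to(-.035); show("z")
to(-.026); show("slide")
for x in (-.023,-.021,-.019,-.017,-.015,-.013): to(x); r=show(x)
E
```

```text
rest t20.9 push -0.19 fz 6.22 bx -34.94mm z 0.1994
z t21.5 push 0.20 fz -1.74 bx -35.02mm z 0.1995
slide t22.4 push -0.95 fz -2.71 bx -25.41mm z 0.1995
-0.023 t23.0 push -0.26 fz -4.55 bx -22.98mm z 0.1995
-0.021 t23.6 push 0.25 fz -4.98 bx -21.02mm z 0.1996
-0.019 t24.2 push 1.60 fz -4.87 bx -19.24mm z 0.1996
-0.017 t24.8 push 2.43 fz -4.93 bx -17.27mm z 0.1996
-0.015 t25.4 push 3.91 fz -4.39 bx -15.28mm z 0.1996
-0.013 t25.9 push 4.74 fz -4.21 bx -13.51mm z 0.1996
```

Run:
```python
from h import *
RB=down(BY)
def to(x,z=.1996,v=.015): robot.move_linear([*(B+BX*x)[:2],z],RB,velocity=v)
to(-.0105); show("a")
to(-.009); show("b")
to(-.009,.1993,.01); show("low"); r=rd(20); print(np.round(r[:5],4))
sd=robot.get_image("side"); s,im=shot()
print([(np.round((np.array(d["centre"])-B)@BX,4),round(d["confidence"],2)) for t in("plate_face","index") for d in robot.pinpoint(t,"side")])
cv2.imwrite("pics/s5.png",cv2.resize(sd[205:275,275:365,::-1],None,fx=7,fy=7,interpolation=cv2.INTER_CUBIC))
```

```text
a t26.6 push 6.05 fz -4.21 bx -11.66mm z 0.1997
b t27.2 push 6.40 fz -3.75 bx -10.54mm z 0.1997
low t27.8 push 6.91 fz -2.41 bx -10.58mm z 0.1996
[ 28.5917   6.6834  -2.6944 -10.5736   0.1997]
[(np.float64(0.0408), 0.6), (np.float64(0.2477), 0.57), (np.float64(-0.0474), 0.47), (np.float64(0.0393), 0.23), (np.float64(0.0409), 0.79)]
```

View pics/s5.png

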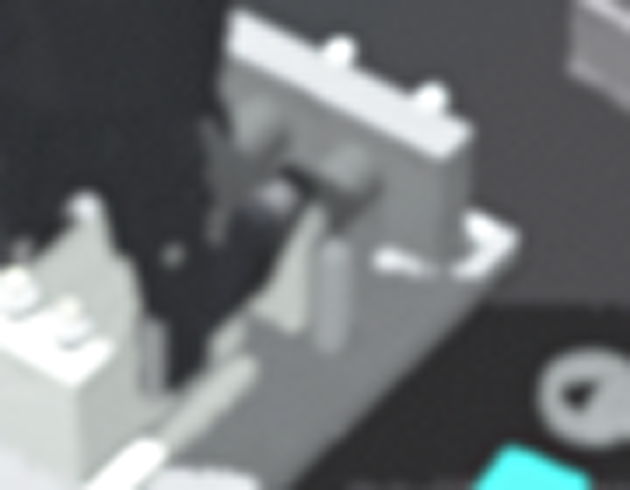

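Run:
```python
from h import *
RB=down(BY)
def to(x,z=.1993,v=.015): robot.move_linear([*(B+BX*x)[:2],z],RB,velocity=v)
to(-.0078); show("a")
to(-.0072); r=rd(15); print(np.round(r[:5],4))
to(-.0072,.1988,.01); r=rd(20); print(np.round(r[:5],4)); s=robot.observe(); print(s["opening"],s["grasp_force"],np.round(s["orientation"],3).tolist())
```

```text
a t29.4 push 7.31 fz -2.99 bx -9.68mm z 0.1997
[30.25    7.4373 -2.6667 -9.2307  0.1997]
[31.3333  7.4156 -0.6282 -9.2634  0.1995]
0.45822540172453974 71.78565502166748 [[-0.056, 0.998, 0.0], [0.998, 0.056, 0.003], [0.003, 0.001, -1.0]]
```

Run:
```python
from h import *
RB=down(BY)
robot.move_linear([*(B+BX*-.0068)[:2],.1987],RB,velocity=.01)
r=rd(30); print(np.round(r[:5],4))
robot.dwell(2.0); r=rd(10); print(np.round(r[:5],4))
print([(np.round((np.array(d["centre"])-B)@BX,4),round(d["confidence"],2)) for _ in [robot.get_image("side")] for d in robot.pinpoint("plate_face","side")])
if 7.2<r[1]<8.4: print(robot.job_done())
```

```text
[32.8333  7.7846 -0.1296 -9.0654  0.1995]
[35.25    7.6026 -0.4944 -9.0683  0.1995]
[(np.float64(0.041), 0.59), (np.float64(-0.3087), 0.28), (np.float64(0.1002), 0.25)]
the job is handed in; nothing more can be done
None
```

I handed the job in at about 35 s. The white block is in the tray, and the cartridge lies in the bed held against the plate at about 7.7 N. I judged half travel from force and position (about 12 mm), because the camera views could not show the plate against the posts to better than a few millimetres.

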